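# Charge the vacuum battery

### The arm

A 6-joint arm with a two-finger parallel gripper is mounted at the origin on the work surface. World frame = base frame: x ahead of the robot, y to its left, z up, the work surface at z = 0. Lengths are in m, angles in rad, forces in N, time in s.
With the tool pointing down it reaches from about 0.3 to 0.775 m from the base axis. Payload 14.6 kg.
Tool frame: the origin (TCP) lies on the centre line of the jaws, within the pads' length; the fingertips stand ctrl.tcp_to_tips ahead of it and the grasp point (between the pads) lies 2 mm behind it (ctrl.tcp_to_tips is the distance from the TCP to the fingertips, in m); z points along the fingers, y is the line along which they close (so a half turn about z gives the same grasp; the last joint's range is limited). The gripper opens to 94 mm and grips with 3 to 60 N. Pads are 16 mm wide; open, the fingers measure 119 mm over their backs; the gripper's body (75 mm by 177 mm) begins 78 mm behind the grasp point.
Start: joints at [1.13, 0.3, 1.521, -0, 1.321, -0.067], TCP at [0.201, 0.512, 0.222] pointing down, gripper open.
Joint ranges: [-3.03, 3.03], [-0.79, 2.21], [0.23, 2.52], [-1.04, 4.18], [0, 3.07], [-2.55, 2.55]. Speed limits (rad/s): [2.22, 2.22, 2.57, 3.14, 3.14, 3.14].

### API

Orientations are given as [roll, pitch, yaw] about the fixed x, y, z axes, in that order (R = Rz(yaw) Ry(pitch) Rx(roll)).
In Python, from station import telemetry, viewer, hand_in, ctrl gives the robot as it stands.
- The arm moves only by the tool step_arm, never from a script. Its argument "plan" is a list of rows, each an object of numbers: "dx", "dy", "dz": the shift along the tool's x, y, z scaled (see below); "rx", "ry", "rz": the turn, a rotation vector about the tool's x, y, z scaled (see below); "claw": the closure, from 0 (fully open) to 1 (shut). In form: [{"dx": .., "dy": .., "dz": .., "rx": .., "ry": .., "rz": .., "claw": ..}, ...]. A call has 1 to 10 rows; each row shifts and turns the commanded pose from where the row before left it, along the tool's axes as they then stand; what a row does not reach is not made up. The controller multiplies each number of a shift by 0.1 m and each number of a turn by 90 degrees. A row lasts 1/10 s, in which the tool goes at most 50 mm and 8.59 degrees, less where a joint would pass 70% of its speed; a pose out of reach is approached as far as the arm can. A call with a number of a shift or a turn outside -1 to 1 is refused whole. A call with a gripper value outside its range is refused whole. The fingers move at their own pace and stop on an object; "grip_force" is the grip in N (left out, the last holds). Time passes only in rows, so rows that do not move let the fingers close. It gives the time, the measured TCP pose, the force, the opening and the grip force at its end, in the units of the state.
- telemetry.get_obs(): the state, without advancing time (a new reading comes with each control period).
- viewer.camera(name): name is "scene" or "top" or "wrist"; returns a dict with "img" (400x640x3 uint8, red, green, blue), "z_map" (400x640 float32, m along the optical axis (not along the pixel's ray), 0 where there is no reading), "fx", "fy", "cx", "cy" (pixels), "R" (3x3) and "t" (3): a world point X has camera coordinates R X + t; the wrist camera has in their place "tool_from_camera" (4x4, takes a point from camera to tool coordinates, whose origin is the TCP and whose axes are the flange's). Camera axes: x right, y down, z forward; pixel columns grow to the right and rows downward; lengths in m; the calibration is good to about 2 mm. A picture is of the moment at which its call begins: read the wrist's pose just before it.
- hand_in(): hands the job in; it is judged then, once.
Trained networks look in a picture, given as the dict that the camera call returned (one of the last four; its "shot" number tells which), for a name from the list of things; names that differ only in an ending like _2 or _b are one class to them, and where a whole thing is asked for, a point or a joint stands for the part that bears it (a point fixed in the world has none). Each returns a list of dicts, best first, with "score" (0 to 1); they miss things now and then, are a little off and sometimes report something else, mostly with a low value. They report only what shows in the picture. A call takes as long as a camera call.
- viewer.recognise(target, picture): "rect" ([left, top, right, bottom] in pixels, round what is visible of it).
The state is a dict: "time_s": time; "qpos": joint angles; "joint_vel": joint speeds; "tau": joint torques, N m; "ee_pos": TCP position; "eef_rot": TCP orientation; "force": force on the tool from outside, world axes, zero at the start; "moment": the same for the moment, N m; "grip_width": finger opening in m; "grip_force": force on a finger pad.
Only numpy, scipy, OpenCV 4.12 (cv2) and the standard library are available. Lean on these libraries where they do the work, as an engineer would, in place of code of your own. Each camera call takes 0.05 s, during which the arm holds its last target. There are 200 camera calls.

### The job

Take the stick battery out of the blue tray and press it down between the two copper spring clips of the white charging dock until it snaps fully home, with its red end at the red clip. Then start the charge by pressing the flat green key on the dock, firm enough for it to register but without leaning hard on it. Leave the other things on the counter where they are.

Things in the scene. Friction and masses are not known exactly. Their poses are not given: they have to be found in the camera images.
- battery: loose stick battery, 0.32 kg: cylinder 48 mm in diameter, 116 mm long along its y axis (black and grey, red band at the +y end), with a brass cap 36 mm in diameter at each end whose outer 9 mm taper to a 10 mm flat tip; 152 mm over the tips. Origin at its centre on the axis. Lies level in the tray, axis 40 mm above the counter; grip across its 48 mm at mid-length from above
- battery_red_end (a point): the tip of the battery's red end, 76 mm from its centre along its +y axis
- tray: blue tray, fixed, 100 x 170 x 14 mm, origin under its centre on the counter; two 12 mm thick V saddles at y = -45 and +45 mm in its frame (32 mm high, open between) carry the battery along the tray's y axis, red end at +y, axis 40 mm up
- dock: white charging dock, fixed, 170 (x) x 220 (y) x 30 mm high, origin under its centre on the counter, z up. Battery bay along its y axis at x = +30 mm: grey V saddles 12 mm thick at y = -45 and +45 mm carry the battery with its axis 66 mm above the counter; a copper clip at each end. Red stripe and red clip foot on the +y side, black on the -y side. Green key at x = -50 mm
- dock_seat (a point): point in the bay, 66 mm above the counter, where the battery's centre lies when it is fully home; the battery's y axis then points along the dock's +y
- dock_red_end (a point): point in the bay where the tip of the battery's red end lies when it is fully home, at the red clip
- clip_red (a joint): outward lean (rad) of the sprung copper clip at the dock's +y end, 0 at rest. Upright leaf 24 mm wide, hinged on the dock's top 80 mm from the bay's middle; inward rounded nose 51 mm, flared lip up to 68 mm above the dock's top. The battery pressed straight down wedges both clips out to about 0.14 (8 to 16 N, from about 30 mm above its seat), then they snap back over its tapered ends
- clip_black (a joint): the same for the clip at the dock's -y end
- start_key: flat green membrane key with a white ring, 34 (x) x 44 (y) mm, upper face 33.5 mm above the counter, on the dock in front of the bay; gives 1 mm per 4 N, registers when at least 5 N is held for 0.1 s with a finger or the shut gripper; more than 30 N is leaning too hard
- key_top (a point): centre of the key's upper face
- mug: blue mug, 80 mm in diameter, 90 mm high, beside or beyond the work; leave it. Origin under its centre
- jar: amber jar with a copper lid, 76 mm in diameter, 100 mm high, beside or beyond the work; leave it. Origin under its centre
- lighter: orange stove lighter 210 mm long, lying on the counter to the side; leave it. Origin under its middle

How it is judged:
By the outcome, as a careful person would: the job done as asked, in the order asked, and still so for the second after the job is handed in, with the robot touching nothing.
It also fails if it takes over 54 s, if anything falls off the work surface, if the arm or the gripper's body presses on something with over 40 N, if the wrist force passes 120 N, or if a joint passes its speed limit or range.

## Working session

There is one attempt and no reset: what is moved stays moved. The work goes in short steps, Python scripts to look and compute and a tool call to move; the robot and the scene stay as the last step left them, time stands still between calls to the robot, and variables do not carry over. Pictures are saved under pics/ and viewed, at most 10 in all, crops included, and the job is handed in when it is done.

Besides the shell and the picture viewer there is one more tool, called after ">>>" by a JSON object that holds its "name" and its "arguments", one argument or row to a line. step_arm: Moves the arm, as the interface text tells. Shifts and turns lie within -1 to 1; 1 stands for 0.1 m of shift or 90 degrees of turn. Its arguments: {"type":"object","properties":{"plan":{"type":"array"},"grip_force":{"type":"number"}},"required":["plan"]}

```bash
mkdir -p pics
cat > h.py <<'E'
import numpy as np,cv2
from station import telemetry,viewer,ctrl
from scipy.spatial.transform import Rotation as Ro
def world(c,o=None):
    z=c["z_map"];v,u=np.mgrid[0:400,0:640]
    P=np.stack([(u-c["cx"])/c["fx"]*z,(v-c["cy"])/c["fy"]*z,z],-1)
    if "R" in c: W=(P-c["t"])@c["R"]
    else:
        T=c["tool_from_camera"];P=P@T[:3,:3].T+T[:3,3]
        W=P@Ro.from_euler("xyz",o["eef_rot"]).as_matrix().T+o["ee_pos"]
    W[z==0]=np.nan
    return W
E
python3 - <<'E'
from h import *
o=telemetry.get_obs();print(o,ctrl.tcp_to_tips)
ims=[]
for n in["top","scene"]:
    c=viewer.camera(n);W=world(c);cv2.imwrite(f"pics/{n}.png",c["img"][:,:,::-1])
    np.savez(f"{n}.npz",W=W,img=c["img"])
    for k in["battery","tray","dock","start_key","clip_red","clip_black","mug","jar","lighter"]:
        for r in viewer.recognise(k,c)[:1]:
            a=np.array(r["rect"]);u,v=int((a[0]+a[2])/2),int((a[1]+a[3])/2)
            print(n,k,round(r["score"],2),a.round(),W[v,u].round(3))
E
```

```text
{'time_s': 0.0, 'qpos': array([ 1.13042036e+00,  3.00454220e-01,  1.52159889e+00, -2.78073813e-05,
        1.32071776e+00, -6.65937530e-02]), 'joint_vel': array([-8.47191084e-04,  7.35142486e-04,  9.14692164e-05, -9.12372064e-04,
       -8.57693769e-04, -6.69131387e-04]), 'tau': array([ 4.48531136e-03, -5.31849360e+01, -3.52722681e+01,  7.09970389e-02,
        2.46166351e-02, -9.72675525e-05]), 'ee_pos': array([0.20072319, 0.51179004, 0.22188805]), 'eef_rot': array([-3.14041526e+00, -5.15292637e-05,  2.76781731e+00]), 'force': array([ 0.28377977, -0.10082807,  0.10089538]), 'moment': array([-0.01418672,  0.00021167,  0.01184799]), 'grip_force': 0.0, 'grip_width': 0.09435063926345469} 0.017
top battery 0.85 [346. 209. 388. 227.] [ 0.578 -0.147  0.059]
top tray 0.98 [341. 197. 391. 235.] [ 0.581 -0.143  0.065]
top dock 0.79 [242. 191. 307. 240.] [0.583 0.178 0.031]
top clip_red 0.58 [268. 224. 281. 234.] [0.537 0.177 0.037]
top mug 0.92 [317. 147. 340. 175.] [ 0.78  -0.011  0.012]
top jar 0.87 [188. 229. 217. 253.] [0.49  0.411 0.103]
top lighter 0.82 [440. 215. 458. 274.] [ 0.487 -0.439  0.027]
scene battery 0.55 [261. 199. 305. 227.] [ 0.588 -0.147  0.064]
scene tray 0.67 [255. 196. 317. 242.] [ 0.608 -0.141  0.048]
scene dock 0.74 [339. 158. 419. 222.] [0.595 0.184 0.029]
scene start_key 0.53 [172. 198. 200. 246.] [ 0.496 -0.45   0.023]
scene clip_red 0.45 [402. 174. 407. 185.] [0.619 0.259 0.091]
scene clip_black 0.5 [356. 192. 361. 201.] [0.615 0.102 0.066]
scene mug 0.73 [329. 229. 354. 270.] [ 0.747 -0.004  0.005]
scene jar 0.7 [420. 128. 448. 160.] [0.523 0.412 0.092]
scene lighter 0.71 [172. 196. 202. 245.] [ 0.493 -0.445  0.027]
```

Run:
```python
from h import *
a=cv2.imread("pics/top.png")[140:260,180:400];b=cv2.imread("pics/scene.png")[120:270,200:450]
a=cv2.resize(a,None,fx=3.2,fy=3.2);cv2.imwrite("pics/a.png",a)
b=cv2.resize(b,None,fx=3,fy=3);cv2.imwrite("pics/b.png",b)
```

```text
(no output)
```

View pics/a.png

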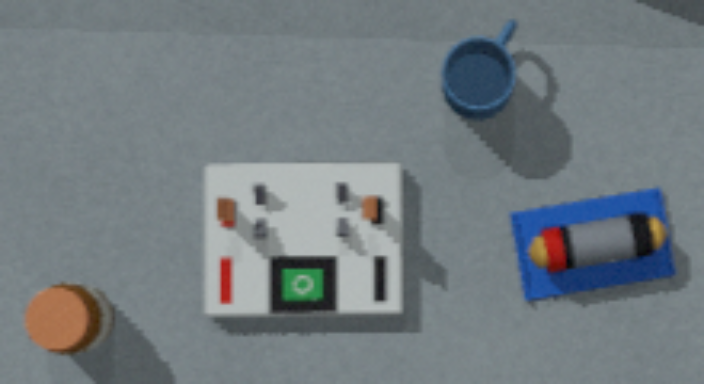

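View pics/b.png

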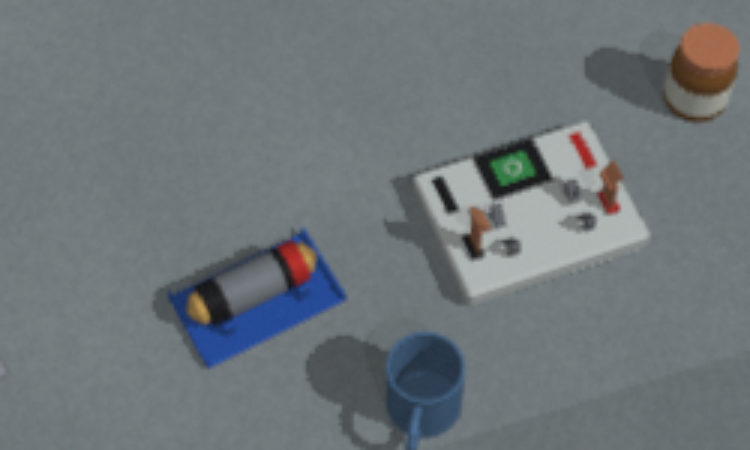

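The pictures show the dock almost square to the world (red clip toward +y, key toward the robot). The tray is turned about 9° and its red end also points to +y. I'll take a wrist look at the dock on the way.

>>> {"name": "step_arm", "arguments": {
  "plan": [
    {"dx": -0.372,"dy": -0.149,"dz": -0.08},
    {"dx": -0.372,"dy": -0.149,"dz": -0.08},
    {"dx": -0.372,"dy": -0.149,"dz": -0.08},
    {"dx": -0.372,"dy": -0.149,"dz": -0.08},
    {"dx": -0.372,"dy": -0.149,"dz": -0.08},
    {"dx": -0.372,"dy": -0.149,"dz": -0.08},
    {"dx": -0.372,"dy": -0.149,"dz": -0.08},
    {"dx": -0.372,"dy": -0.149,"dz": -0.08},
    {"dx": -0.372,"dy": -0.149,"dz": -0.08},
    {"dx": -0.372,"dy": -0.149,"dz": -0.08}
  ]
}}

```text
$.plan[0]: bad value
```

>>> {"name": "step_arm", "arguments": {
  "plan": [
    {"dx": -0.372,"dy": -0.149},
    {"dx": -0.372,"dy": -0.149},
    {"rz": 0.095},
    {"rz": 0.095},
    {"rz": 0.095},
    {"rz": 0.095},
    {"rz": 0.095},
    {"rz": 0.095},
    {"rz": 0.095},
    {"rz": 0.095}
  ]
}}

```text
$.plan[0]: bad value
```

```bash
cat > look.py <<'E'
from h import *
import sys
o=telemetry.get_obs();c=viewer.camera("wrist");W=world(c,o);n=sys.argv[1]
np.savez(n+".npz",W=W,img=c["img"]);cv2.imwrite(f"pics/{n}.png",c["img"][:,:,::-1])
print(o["time_s"],o["ee_pos"],o["eef_rot"],o["qpos"].round(2),o["grip_width"]);print(c["tool_from_camera"].round(3).tolist())
for k in sys.argv[2:]:
    for r in viewer.recognise(k,c)[:2]:
        a=np.array(r["rect"]);u,v=int((a[0]+a[2])/2),int((a[1]+a[3])/2)
        print(k,round(r["score"],2),a.round(),W[v,u].round(4))
E
python3 look.py w1 dock start_key clip_red clip_black
```

```text
1.0 [0.2008223  0.51200915 0.22245338] [-3.14157982e+00 -2.09714341e-05  2.76779403e+00] [ 1.13  0.3   1.52  0.    1.32 -0.07] 0.09363195133860659
[[-0.002, -0.959, -0.284, 0.083], [1.0, -0.002, -0.0, 0.0], [-0.0, -0.284, 0.959, -0.161], [0.0, 0.0, 0.0, 1.0]]
clip_red 0.48 [248. 395. 262. 399.] [0.4969 0.2799 0.0043]
clip_black 0.22 [314. 352. 371. 393.] [0.4572 0.4402 0.0488]
```

View pics/w1.png

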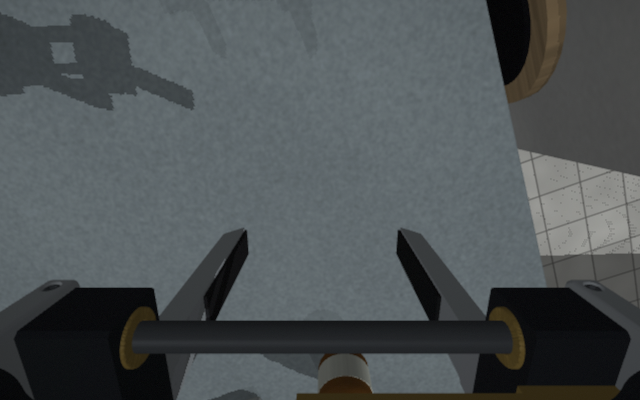

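The wrist camera looks along the tool's +x side. Every row also needs all seven keys, so I'm resending the move.

>>> {"name": "step_arm", "arguments": {
  "plan": [
    {"dx": -0.358,"dy": -0.189,"dz": -0.08,"rx": 0,"ry": 0,"rz": 0,"claw": 0},
    {"dx": -0.358,"dy": -0.189,"dz": -0.08,"rx": 0,"ry": 0,"rz": 0,"claw": 0},
    {"dx": -0.358,"dy": -0.189,"dz": -0.08,"rx": 0,"ry": 0,"rz": 0,"claw": 0},
    {"dx": -0.358,"dy": -0.189,"dz": -0.08,"rx": 0,"ry": 0,"rz": 0,"claw": 0},
    {"dx": -0.358,"dy": -0.189,"dz": -0.08,"rx": 0,"ry": 0,"rz": 0,"claw": 0},
    {"dx": -0.358,"dy": -0.189,"dz": -0.08,"rx": 0,"ry": 0,"rz": 0,"claw": 0},
    {"dx": -0.358,"dy": -0.189,"dz": -0.08,"rx": 0,"ry": 0,"rz": 0,"claw": 0},
    {"dx": -0.358,"dy": -0.189,"dz": -0.08,"rx": 0,"ry": 0,"rz": 0,"claw": 0},
    {"dx": -0.358,"dy": -0.189,"dz": -0.08,"rx": 0,"ry": 0,"rz": 0,"claw": 0},
    {"dx": -0.358,"dy": -0.189,"dz": -0.08,"rx": 0,"ry": 0,"rz": 0,"claw": 0}
  ]
}}

```text
time_s: 2.25
ee_pos: [0.466, 0.2039, 0.303]
eef_rot: [3.141, 0.0, 2.768]
force: [1.0, 0.3, 0.5]
grip_width: 0.0941
grip_force: 0.0
```

>>> {"name": "step_arm", "arguments": {
  "plan": [
    {"dx": -0.358,"dy": -0.189,"dz": 0,"rx": 0,"ry": 0,"rz": 0,"claw": 0},
    {"dx": -0.358,"dy": -0.189,"dz": 0,"rx": 0,"ry": 0,"rz": 0,"claw": 0},
    {"dx": -0.358,"dy": -0.189,"dz": 0,"rx": 0,"ry": 0,"rz": 0,"claw": 0},
    {"dx": -0.358,"dy": -0.189,"dz": 0,"rx": 0,"ry": 0,"rz": 0,"claw": 0},
    {"dx": 0,"dy": 0,"dz": 0,"rx": 0,"ry": 0,"rz": 0.09,"claw": 0},
    {"dx": 0,"dy": 0,"dz": 0,"rx": 0,"ry": 0,"rz": 0.09,"claw": 0},
    {"dx": 0,"dy": 0,"dz": 0,"rx": 0,"ry": 0,"rz": 0.09,"claw": 0},
    {"dx": 0,"dy": 0,"dz": 0,"rx": 0,"ry": 0,"rz": 0.09,"claw": 0},
    {"dx": 0,"dy": 0,"dz": 0,"rx": 0,"ry": 0,"rz": 0.09,"claw": 0},
    {"dx": 0,"dy": 0,"dz": 0,"rx": 0,"ry": 0,"rz": 0.09,"claw": 0}
  ]
}}

```text
time_s: 3.25
ee_pos: [0.5708, 0.0827, 0.3024]
eef_rot: [-3.142, 0.0, 1.914]
force: [-0.1, -0.3, 0.3]
grip_width: 0.0942
grip_force: 0.0
```

>>> {"name": "step_arm", "arguments": {
  "plan": [
    {"dx": 0,"dy": 0,"dz": 0,"rx": 0,"ry": 0,"rz": 0.09,"claw": 0},
    {"dx": 0,"dy": 0,"dz": 0,"rx": 0,"ry": 0,"rz": 0.09,"claw": 0},
    {"dx": 0,"dy": 0,"dz": 0,"rx": 0,"ry": 0,"rz": 0.04,"claw": 0},
    {"dx": 0,"dy": 0,"dz": 0,"rx": 0,"ry": 0,"rz": 0,"claw": 0}
  ]
}}

```text
time_s: 3.65
ee_pos: [0.5708, 0.0827, 0.3024]
eef_rot: [-3.142, 0.0, 1.573]
force: [-0.9, 0.5, -0.1]
grip_width: 0.0942
grip_force: 0.0
```

```bash
python3 look.py w2 dock start_key clip_red clip_black
```

```text
3.65 [0.57079039 0.08267766 0.30240788] [-3.14152189e+00  2.57308168e-05  1.57317409e+00] [ 0.08  0.32  1.32 -0.    1.51  0.08] 0.09418832299926891
[[-0.002, -0.959, -0.284, 0.083], [1.0, -0.002, -0.0, -0.0], [0.0, -0.284, 0.959, -0.161], [0.0, 0.0, 0.0, 1.0]]
dock 0.81 [265.   2. 404. 172.] [0.5865 0.1891 0.0283]
start_key 0.78 [281.  78. 308. 115.] [0.5335 0.1763 0.0334]
start_key 0.36 [263.   1. 400. 176.] [0.5825 0.1865 0.0287]
clip_red 0.72 [350.   3. 374.  24.] [0.6133 0.2594 0.0905]
clip_black 0.61 [346. 151. 369. 162.] [0.6133 0.1053 0.0871]
```

View pics/w2.png

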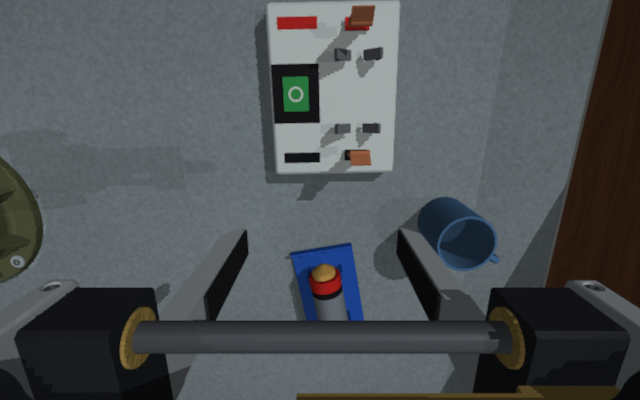

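The wrist view shows the whole dock: key at (296,94), red clip at (362,14), black clip at (359,157). The battery's red end is at (325,280). Next I'll fit the dock pose, and the battery pose from the top picture.

```bash
cat > fit.py <<'E'
from h import *
def dock(f):
    d=np.load(f);W,im=d["W"],d["img"].astype(int)
    z=W[...,2];n=(abs(W[...,0]-.58)<.13)&(abs(W[...,1]-.18)<.16)
    m=n&(z>.02)&(z<.036)
    r=cv2.minAreaRect((W[m][:,:2]*1000).astype(np.float32));print(f,"dock",r,np.median(z[m]))
    g=n&(im[...,1]>im[...,0]+30)&(im[...,1]>im[...,2]+30);print(" key",W[g].mean(0).round(4),cv2.minAreaRect((W[g][:,:2]*1000).astype(np.float32)))
    P=W[n&(z>.08)];P=P[:,:]
    for s in (P[:,1]>.18,P[:,1]<=.18): print(" clip",P[s].mean(0).round(4),len(P[s]))
    Q=W[n&(z>.042)&(z<.075)&(abs(W[...,1]-.183)<.06)];print(" saddles",[Q[Q[:,1]>.18].mean(0).round(4),Q[Q[:,1]<=.18].mean(0).round(4)])
def bat(f):
    d=np.load(f);W,im=d["W"],d["img"].astype(int);z=W[...,2]
    m=(abs(W[...,0]-.58)<.12)&(abs(W[...,1]+.145)<.14)
    t=m&(z>.045)&(z<.08);r=cv2.minAreaRect((W[t][:,:2]*1000).astype(np.float32))
    print(f,"bat",r,W[t].mean(0).round(4),z[t].max())
    b=m&(im[...,2]>im[...,0]+50)&(z<.03);print(" tray",cv2.minAreaRect((W[b][:,:2]*1000).astype(np.float32)))
E
python3 -c "
from fit import *
dock('w2.npz');dock('top.npz');bat('top.npz')"
```

```text
w2.npz dock ((584.7059936523438, 180.6881561279297), (170.19659423828125, 220.4950714111328), 1.1910483837127686) 0.029105278380243793
 key [0.5356 0.1794 0.0323] ((535.192626953125, 179.1268310546875), (34.08377456665039, 44.12687301635742), 0.09352374076843262)
 clip [0.6129 0.2578 0.0896] 475
 clip [0.5704 0.1055 0.3894] 57657
 saddles [array([0.6152, 0.2259, 0.0506]), array([0.6162, 0.1363, 0.0509])]
top.npz dock ((585.751708984375, 176.34405517578125), (169.40362548828125, 219.30029296875), 1.2992258071899414) 0.029944979717621497
 key [0.5356 0.1778 0.0325] ((535.4674072265625, 177.75027465820312), (31.72528839111328, 43.914058685302734), 0.689368724822998)
 clip [0.6135 0.2545 0.091 ] 34
 clip [0.6181 0.1001 0.092 ] 29
 saddles [array([0.6191, 0.2216, 0.0518]), array([0.6161, 0.1335, 0.053 ])]
top.npz bat ((585.1593017578125, -147.38772583007812), (47.57701873779297, 149.27249145507812), 10.01766586303711) [ 0.5845 -0.146   0.059 ] 0.0712072669329255
 tray ((585.0780029296875, -144.3509063720703), (101.07096862792969, 171.49632263183594), 10.301557540893555)
```

>>> {"name": "step_arm", "arguments": {
  "plan": [
    {"dx": -0.416,"dy": 0.018,"dz": 0.0,"rx": 0,"ry": 0,"rz": 0,"claw": 0},
    {"dx": -0.416,"dy": 0.018,"dz": 0.0,"rx": 0,"ry": 0,"rz": 0,"claw": 0},
    {"dx": -0.416,"dy": 0.018,"dz": 0.0,"rx": 0,"ry": 0,"rz": 0,"claw": 0},
    {"dx": -0.416,"dy": 0.018,"dz": 0.0,"rx": 0,"ry": 0,"rz": 0,"claw": 0},
    {"dx": -0.416,"dy": 0.018,"dz": 0.0,"rx": 0,"ry": 0,"rz": 0,"claw": 0},
    {"dx": -0.416,"dy": 0.018,"dz": 0.0,"rx": 0,"ry": 0,"rz": 0,"claw": 0},
    {"dx": -0.416,"dy": 0.018,"dz": 0.0,"rx": 0,"ry": 0,"rz": -0.056,"claw": 0},
    {"dx": -0.416,"dy": 0.018,"dz": 0.0,"rx": 0,"ry": 0,"rz": -0.056,"claw": 0},
    {"dx": 0,"dy": 0,"dz": 0,"rx": 0,"ry": 0,"rz": 0,"claw": 0}
  ]
}}

```text
time_s: 4.8
ee_pos: [0.5894, -0.2541, 0.3013]
eef_rot: [-3.14, -0.0, 1.75]
force: [0.5, 0.8, -0.9]
grip_width: 0.0938
grip_force: 0.0
```

```bash
python3 look.py w3 battery tray; python3 -c "
from fit import *
bat('w3.npz')"
```

```text
4.8 [ 0.58938157 -0.25410261  0.30134637] [-3.14034003e+00 -1.69990170e-04  1.74974279e+00] [-0.46  0.47  1.1  -0.    1.57 -0.64] 0.09384416066588676
[[-0.002, -0.959, -0.284, 0.083], [1.0, -0.002, -0.0, -0.0], [-0.0, -0.284, 0.959, -0.161], [0.0, 0.0, 0.0, 1.0]]
battery 0.95 [315.  15. 354. 145.] [ 0.5834 -0.1408  0.0628]
tray 0.58 [295.   9. 373. 144.] [ 0.5816 -0.1378  0.0633]
w3.npz bat ((583.6365966796875, -143.57843017578125), (46.283302307128906, 149.85272216796875), 9.797818183898926) [ 0.5827 -0.1409  0.058 ] 0.06499824260452813
 tray ((584.90185546875, -140.98565673828125), (101.4716567993164, 174.5127716064453), 10.280303001403809)
```

View pics/w3.png

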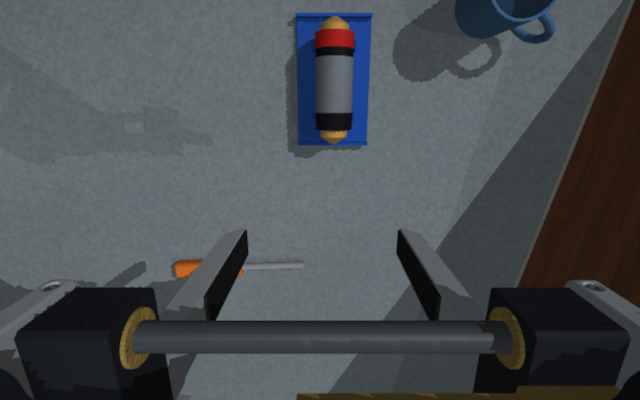

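>>> {"name": "step_arm", "arguments": {
  "plan": [
    {"dx": 0.368,"dy": 0.048,"dz": 0.0,"rx": 0,"ry": 0,"rz": 0,"claw": 0},
    {"dx": 0.368,"dy": 0.048,"dz": 0.0,"rx": 0,"ry": 0,"rz": 0,"claw": 0},
    {"dx": 0.368,"dy": 0.048,"dz": 0.0,"rx": 0,"ry": 0,"rz": 0,"claw": 0},
    {"dx": 0,"dy": 0,"dz": 0.4,"rx": 0,"ry": 0,"rz": 0,"claw": 0},
    {"dx": 0,"dy": 0,"dz": 0.4,"rx": 0,"ry": 0,"rz": 0,"claw": 0},
    {"dx": 0,"dy": 0,"dz": 0.4,"rx": 0,"ry": 0,"rz": 0,"claw": 0},
    {"dx": 0,"dy": 0,"dz": 0.4,"rx": 0,"ry": 0,"rz": 0,"claw": 0},
    {"dx": 0,"dy": 0,"dz": 0.3,"rx": 0,"ry": 0,"rz": 0,"claw": 0},
    {"dx": 0,"dy": 0,"dz": 0,"rx": 0,"ry": 0,"rz": 0,"claw": 0},
    {"dx": 0,"dy": 0,"dz": 0,"rx": 0,"ry": 0,"rz": 0,"claw": 0}
  ]
}}

```text
time_s: 5.95
ee_pos: [0.5848, -0.1378, 0.1138]
eef_rot: [3.141, 0.0, 1.751]
force: [2.2, -0.1, 1.7]
grip_width: 0.0941
grip_force: 0.0
```

>>> {"name": "step_arm", "arguments": {
  "plan": [
    {"dx": -0.05,"dy": -0.017,"dz": 0.2,"rx": 0,"ry": 0,"rz": 0,"claw": 0},
    {"dx": 0,"dy": 0,"dz": 0.2,"rx": 0,"ry": 0,"rz": 0,"claw": 0},
    {"dx": 0,"dy": 0,"dz": 0.2,"rx": 0,"ry": 0,"rz": 0,"claw": 0},
    {"dx": 0,"dy": 0,"dz": 0.158,"rx": 0,"ry": 0,"rz": 0,"claw": 0},
    {"dx": 0,"dy": 0,"dz": 0,"rx": 0,"ry": 0,"rz": 0,"claw": 0},
    {"dx": 0,"dy": 0,"dz": 0,"rx": 0,"ry": 0,"rz": 0,"claw": 0}
  ]
}}

```text
time_s: 6.55
ee_pos: [0.5843, -0.1438, 0.038]
eef_rot: [3.14, 0.001, 1.75]
force: [0.2, -0.5, -0.3]
grip_width: 0.0936
grip_force: 0.0
```

>>> {"name": "step_arm", "arguments": {
  "plan": [
    {"dx": 0,"dy": 0,"dz": 0,"rx": 0,"ry": 0,"rz": 0,"claw": 1},
    {"dx": 0,"dy": 0,"dz": 0,"rx": 0,"ry": 0,"rz": 0,"claw": 1},
    {"dx": 0,"dy": 0,"dz": 0,"rx": 0,"ry": 0,"rz": 0,"claw": 1},
    {"dx": 0,"dy": 0,"dz": 0,"rx": 0,"ry": 0,"rz": 0,"claw": 1},
    {"dx": 0,"dy": 0,"dz": 0,"rx": 0,"ry": 0,"rz": 0,"claw": 1},
    {"dx": 0,"dy": 0,"dz": 0,"rx": 0,"ry": 0,"rz": 0,"claw": 1},
    {"dx": 0,"dy": 0,"dz": 0,"rx": 0,"ry": 0,"rz": 0,"claw": 1},
    {"dx": 0,"dy": 0,"dz": 0,"rx": 0,"ry": 0,"rz": 0,"claw": 1}
  ],
  "grip_force": 50
}}

```text
time_s: 7.35
ee_pos: [0.5841, -0.1437, 0.0369]
eef_rot: [3.14, 0.0, 1.75]
force: [4.8, 0.3, -0.8]
grip_width: 0.0471
grip_force: 50.0
```

>>> {"name": "step_arm", "arguments": {
  "plan": [
    {"dx": 0,"dy": 0,"dz": -0.1,"rx": 0,"ry": 0,"rz": 0,"claw": 1},
    {"dx": 0,"dy": 0,"dz": -0.2,"rx": 0,"ry": 0,"rz": 0,"claw": 1},
    {"dx": 0,"dy": 0,"dz": -0.3,"rx": 0,"ry": 0,"rz": 0,"claw": 1},
    {"dx": 0,"dy": 0,"dz": -0.3,"rx": 0,"ry": 0,"rz": 0,"claw": 1},
    {"dx": 0,"dy": 0,"dz": -0.3,"rx": 0,"ry": 0,"rz": 0,"claw": 1},
    {"dx": 0,"dy": 0,"dz": -0.2,"rx": 0,"ry": 0,"rz": 0,"claw": 1},
    {"dx": 0,"dy": 0,"dz": -0.1,"rx": 0,"ry": 0,"rz": 0.05,"claw": 1},
    {"dx": 0,"dy": 0,"dz": 0,"rx": 0,"ry": 0,"rz": 0.05,"claw": 1},
    {"dx": 0,"dy": 0,"dz": 0,"rx": 0,"ry": 0,"rz": 0,"claw": 1}
  ]
}}

```text
time_s: 8.25
ee_pos: [0.5831, -0.1438, 0.1868]
eef_rot: [-3.141, -0.0, 1.592]
force: [-0.1, -0.0, -4.0]
grip_width: 0.047
grip_force: 50.0
```

>>> {"name": "step_arm", "arguments": {
  "plan": [
    {"dx": 0.2,"dy": 0.025,"dz": 0,"rx": 0,"ry": 0,"rz": 0,"claw": 1},
    {"dx": 0.35,"dy": 0.041,"dz": 0,"rx": 0,"ry": 0,"rz": 0,"claw": 1},
    {"dx": 0.45,"dy": 0.052,"dz": 0,"rx": 0,"ry": 0,"rz": 0,"claw": 1},
    {"dx": 0.45,"dy": 0.052,"dz": 0,"rx": 0,"ry": 0,"rz": 0,"claw": 1},
    {"dx": 0.45,"dy": 0.052,"dz": 0,"rx": 0,"ry": 0,"rz": 0,"claw": 1},
    {"dx": 0.45,"dy": 0.052,"dz": 0,"rx": 0,"ry": 0,"rz": 0,"claw": 1},
    {"dx": 0.45,"dy": 0.052,"dz": 0,"rx": 0,"ry": 0,"rz": 0,"claw": 1},
    {"dx": 0.3,"dy": 0.036,"dz": 0,"rx": 0,"ry": 0,"rz": 0,"claw": 1},
    {"dx": 0.14,"dy": 0.016,"dz": 0,"rx": 0,"ry": 0,"rz": 0,"claw": 1},
    {"dx": 0,"dy": 0,"dz": 0,"rx": 0,"ry": 0,"rz": 0,"claw": 1}
  ]
}}

```text
time_s: 9.25
ee_pos: [0.6138, 0.1822, 0.186]
eef_rot: [-3.14, 0.0, 1.596]
force: [0.2, -1.0, -3.4]
grip_width: 0.047
grip_force: 50.0
```

```bash
python3 look.py w4 battery clip_red
python3 - <<'E'
from h import *
o=telemetry.get_obs();d=np.load("w4.npz");W=d["W"]
R=Ro.from_euler("xyz",o["eef_rot"]).as_matrix();T=(W-o["ee_pos"])@R   # tool coords
m=(abs(T[...,1])<.03)&(abs(T[...,2]+.002)<.026)&(T[...,0]<.12)&(T[...,0]>.01)
print("bat tool",T[m].min(0),T[m].max(0),m.sum())
far=m&(T[...,0]>.065);print("tip end: y,z mean",T[far].mean(0))
for a,b in[(.02,.04),(.045,.057),(.058,.066)]:
    s=m&(T[...,0]>a)&(T[...,0]<b);print(a,s.sum(),T[s][:,1].min(),T[s][:,1].max(),T[s][:,2].min())
n=(abs(W[...,0]-.615)<.03)&(abs(W[...,1]-.26)<.04)&(W[...,2]>.07)&(W[...,2]<.11)
print("clip",W[n].mean(0),W[n].min(0),W[n].max(0),n.sum())
E
```

```text
9.25 [0.61380322 0.18224781 0.18596832] [-3.14011833e+00  3.49644052e-04  1.59647464e+00] [ 0.23  0.53  1.28 -0.    1.33  0.21] 0.047039111323768854
[[-0.002, -0.959, -0.284, 0.083], [1.0, -0.002, -0.0, -0.0], [0.0, -0.284, 0.959, -0.161], [0.0, 0.0, 0.0, 1.0]]
battery 0.82 [275. 117. 370. 380.] [0.6133 0.1995 0.2125]
clip_red 0.73 [312. 105. 336. 121.] [0.6133 0.2587 0.0908]
bat tool [ 0.01000308 -0.02999469 -0.02794948] [0.07845292 0.02999623 0.01743134] 12559
tip end: y,z mean [ 0.07077209 -0.00087405 -0.01363679]
0.02 3422 -0.024696022834833423 0.023298935819434968 -0.02767179289894499
0.045 2340 -0.025017760689678467 0.023458542435045252 -0.02772350744111072
0.058 1726 -0.024921694961182465 0.02289230407095908 -0.027774407450548964
clip [0.61348279 0.25961196 0.09164914] [0.6012553  0.25065474 0.08222678] [0.62517048 0.26585079 0.09883552] 499
```

View pics/w4.png

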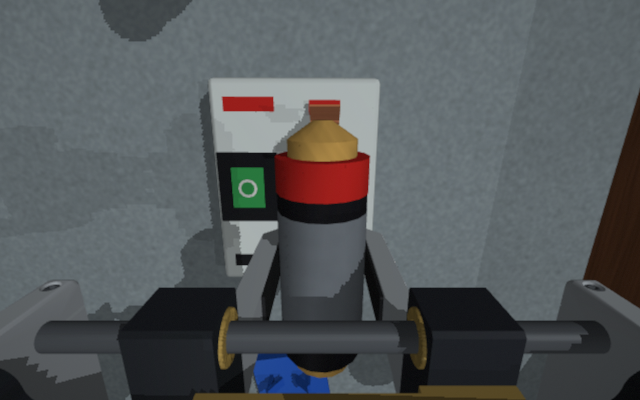

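The battery is above the bay, level, with its red tip over the red clip (324,110). I'll make a small correction and go down.

>>> {"name": "step_arm", "arguments": {
  "plan": [
    {"dx": -0.025,"dy": 0.01,"dz": 0.2,"rx": 0,"ry": 0,"rz": 0,"claw": 1},
    {"dx": 0,"dy": 0,"dz": 0.3,"rx": 0,"ry": 0,"rz": 0,"claw": 1},
    {"dx": 0,"dy": 0,"dz": 0.2,"rx": 0,"ry": 0,"rz": 0,"claw": 1},
    {"dx": 0,"dy": 0,"dz": 0.1,"rx": 0,"ry": 0,"rz": 0,"claw": 1},
    {"dx": 0,"dy": 0,"dz": 0.06,"rx": 0,"ry": 0,"rz": 0,"claw": 1},
    {"dx": 0,"dy": 0,"dz": 0,"rx": 0,"ry": 0,"rz": 0,"claw": 1}
  ]
}}

```text
time_s: 10.0
ee_pos: [0.6155, 0.178, 0.1007]
eef_rot: [-3.142, 0.0, 1.592]
force: [0.2, -1.3, -3.8]
grip_width: 0.0471
grip_force: 50.0
```

>>> {"name": "step_arm", "arguments": {
  "plan": [
    {"dx": 0,"dy": 0,"dz": 0.05,"rx": 0,"ry": 0,"rz": 0,"claw": 1},
    {"dx": 0,"dy": 0,"dz": 0.03,"rx": 0,"ry": 0,"rz": 0,"claw": 1},
    {"dx": 0,"dy": 0,"dz": 0.03,"rx": 0,"ry": 0,"rz": 0,"claw": 1},
    {"dx": 0,"dy": 0,"dz": 0,"rx": 0,"ry": 0,"rz": 0,"claw": 1}
  ]
}}

```text
time_s: 10.4
ee_pos: [0.6163, 0.1789, 0.0912]
eef_rot: [3.138, -0.001, 1.593]
force: [2.1, 1.4, 2.6]
grip_width: 0.0469
grip_force: 50.0
```

>>> {"name": "step_arm", "arguments": {
  "plan": [
    {"dx": 0,"dy": -0.01,"dz": 0.03,"rx": 0,"ry": 0,"rz": 0,"claw": 1},
    {"dx": 0,"dy": 0,"dz": 0.03,"rx": 0,"ry": 0,"rz": 0,"claw": 1},
    {"dx": 0,"dy": 0,"dz": 0.03,"rx": 0,"ry": 0,"rz": 0,"claw": 1},
    {"dx": 0,"dy": 0,"dz": 0,"rx": 0,"ry": 0,"rz": 0,"claw": 1}
  ]
}}

```text
time_s: 10.8
ee_pos: [0.6151, 0.179, 0.0818]
eef_rot: [3.139, -0.001, 1.593]
force: [0.1, 2.6, 2.3]
grip_width: 0.0467
grip_force: 50.0
```

>>> {"name": "step_arm", "arguments": {
  "plan": [
    {"dx": 0,"dy": 0,"dz": 0.03,"rx": 0,"ry": 0,"rz": 0,"claw": 1},
    {"dx": 0,"dy": 0,"dz": 0.03,"rx": 0,"ry": 0,"rz": 0,"claw": 1},
    {"dx": 0,"dy": 0,"dz": 0.03,"rx": 0,"ry": 0,"rz": 0,"claw": 1},
    {"dx": 0,"dy": 0,"dz": 0,"rx": 0,"ry": 0,"rz": 0,"claw": 1}
  ]
}}

```text
time_s: 11.2
ee_pos: [0.6154, 0.1794, 0.0728]
eef_rot: [3.138, -0.002, 1.593]
force: [3.1, 6.6, 3.8]
grip_width: 0.0472
grip_force: 50.0
```

>>> {"name": "step_arm", "arguments": {
  "plan": [
    {"dx": 0.015,"dy": -0.005,"dz": 0.03,"rx": 0,"ry": 0,"rz": 0,"claw": 1},
    {"dx": 0,"dy": 0,"dz": 0.03,"rx": 0,"ry": 0,"rz": 0,"claw": 1},
    {"dx": 0,"dy": 0,"dz": 0.02,"rx": 0,"ry": 0,"rz": 0,"claw": 1},
    {"dx": 0,"dy": 0,"dz": 0,"rx": 0,"ry": 0,"rz": 0,"claw": 1}
  ]
}}

```text
time_s: 11.6
ee_pos: [0.6148, 0.18, 0.0643]
eef_rot: [3.139, -0.0, 1.592]
force: [6.5, 0.2, -0.2]
grip_width: 0.0467
grip_force: 50.0
```

>>> {"name": "step_arm", "arguments": {
  "plan": [
    {"dx": 0,"dy": -0.005,"dz": 0.01,"rx": 0,"ry": 0,"rz": 0,"claw": 1},
    {"dx": 0,"dy": 0,"dz": 0.01,"rx": 0,"ry": 0,"rz": 0,"claw": 1},
    {"dx": 0,"dy": 0,"dz": 0,"rx": 0,"ry": 0,"rz": 0,"claw": 1}
  ]
}}

```text
time_s: 11.9
ee_pos: [0.6148, 0.1797, 0.0628]
eef_rot: [3.138, -0.0, 1.592]
force: [6.9, -1.7, 6.5]
grip_width: 0.0468
grip_force: 50.0
```

>>> {"name": "step_arm", "arguments": {
  "plan": [
    {"dx": 0,"dy": -0.01,"dz": 0.01,"rx": 0,"ry": 0,"rz": 0,"claw": 1},
    {"dx": 0,"dy": 0,"dz": 0.01,"rx": 0,"ry": 0,"rz": 0,"claw": 1},
    {"dx": 0,"dy": 0,"dz": 0,"rx": 0,"ry": 0,"rz": 0,"claw": 1}
  ]
}}

```text
time_s: 12.2
ee_pos: [0.6148, 0.1797, 0.0626]
eef_rot: [3.134, -0.001, 1.592]
force: [6.9, -3.0, 16.8]
grip_width: 0.0469
grip_force: 50.0
```

It is stiff at seat height, so it is home. Now I'll release, lift and look.

>>> {"name": "step_arm", "arguments": {
  "plan": [
    {"dx": 0,"dy": 0.01,"dz": -0.02,"rx": 0,"ry": 0,"rz": 0,"claw": 1},
    {"dx": 0,"dy": 0,"dz": 0,"rx": 0,"ry": 0,"rz": 0,"claw": 0},
    {"dx": 0,"dy": 0,"dz": 0,"rx": 0,"ry": 0,"rz": 0,"claw": 0},
    {"dx": 0,"dy": 0,"dz": 0,"rx": 0,"ry": 0,"rz": 0,"claw": 0},
    {"dx": 0,"dy": 0,"dz": 0,"rx": 0,"ry": 0,"rz": 0,"claw": 0},
    {"dx": 0,"dy": 0,"dz": 0,"rx": 0,"ry": 0,"rz": 0,"claw": 0},
    {"dx": 0,"dy": 0,"dz": 0,"rx": 0,"ry": 0,"rz": 0,"claw": 0}
  ]
}}

```text
time_s: 12.9
ee_pos: [0.6132, 0.18, 0.0616]
eef_rot: [-3.141, 0.0, 1.593]
force: [-0.3, -0.3, -0.4]
grip_width: 0.0918
grip_force: 0.0
```

>>> {"name": "step_arm", "arguments": {
  "plan": [
    {"dx": 0,"dy": 0,"dz": -0.2,"rx": 0,"ry": 0,"rz": 0,"claw": 0},
    {"dx": 0,"dy": 0,"dz": -0.3,"rx": 0,"ry": 0,"rz": 0,"claw": 0},
    {"dx": 0,"dy": 0,"dz": -0.4,"rx": 0,"ry": 0,"rz": 0,"claw": 0},
    {"dx": -0.3,"dy": -0.2,"dz": -0.4,"rx": 0,"ry": 0,"rz": 0,"claw": 1},
    {"dx": -0.3,"dy": -0.3,"dz": -0.2,"rx": 0,"ry": 0,"rz": 0,"claw": 1},
    {"dx": -0.3,"dy": -0.3,"dz": 0,"rx": 0,"ry": 0,"rz": 0,"claw": 1},
    {"dx": 0,"dy": 0,"dz": 0,"rx": 0,"ry": 0,"rz": 0,"claw": 1}
  ]
}}

```text
time_s: 13.6
ee_pos: [0.5345, 0.088, 0.2096]
eef_rot: [3.141, 0.0, 1.591]
force: [-0.4, 0.3, -0.2]
grip_width: 0.0656
grip_force: 0.0
```

```bash
python3 look.py w5 battery start_key clip_red
python3 - <<'E'
from h import *
d=np.load("w5.npz");W=d["W"];im=d["img"].astype(int);z=W[...,2]
n=(abs(W[...,0]-.615)<.04)&(abs(W[...,1]-.18)<.1)
t=n&(z>.06)&(z<.1);print(cv2.minAreaRect((W[t][:,:2]*1000).astype(np.float32)))
for y in(.135,.16,.18,.2,.225,.26): s=n&(abs(W[...,1]-y)<.004);print(y,z[s].max() if s.any() else None)
g=(abs(W[...,0]-.535)<.03)&(abs(W[...,1]-.18)<.04)&(im[...,1]>im[...,0]+30)&(im[...,1]>im[...,2]+30);print("key",W[g].mean(0),g.sum())
E
```

```text
13.6 [0.53445792 0.08800567 0.20959166] [3.14127555e+00 3.80889418e-04 1.59081404e+00] [ 0.1   0.29  1.56 -0.    1.29  0.08] 0.06561592018328456
[[-0.002, -0.959, -0.284, 0.083], [1.0, -0.002, -0.0, -0.0], [0.0, -0.284, 0.959, -0.161], [0.0, 0.0, 0.0, 1.0]]
battery 0.66 [380.   6. 447. 173.] [0.6109 0.1851 0.0891]
start_key 0.95 [307.  76. 342. 122.] [0.5348 0.1774 0.0337]
start_key 0.17 [385. 169. 426. 192.] [0.6116 0.1046 0.0889]
clip_red 0.57 [401.   0. 439.   6.] [0.6104 0.2517 0.084 ]
((614.4464721679688, 178.08477783203125), (47.272029876708984, 164.42428588867188), 1.2437902688980103)
0.135 0.09019633536634766
0.16 0.09118936830567939
0.18 0.09093674064019466
0.2 0.09031619732103391
0.225 0.09084313752421017
0.26 0.06513456007687543
key [0.53549309 0.1795469  0.032419  ] 1277
```

View pics/w5.png

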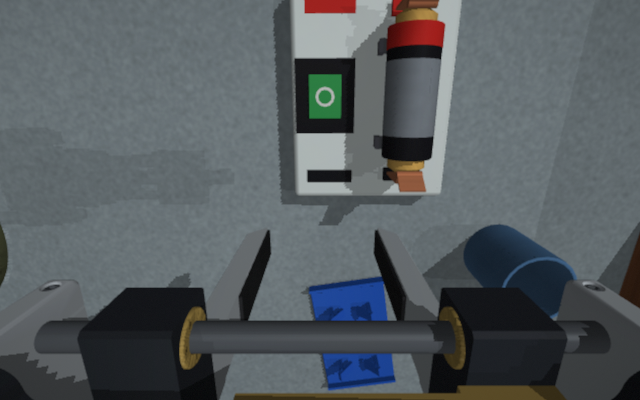

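The battery is level (top at 90–91 mm along its length), with both clips over its caps. The key is at (325,96), so I'll go above it with the gripper shut.

>>> {"name": "step_arm", "arguments": {
  "plan": [
    {"dx": 0.305,"dy": 0.009,"dz": 0,"rx": 0,"ry": 0,"rz": 0,"claw": 1},
    {"dx": 0.305,"dy": 0.009,"dz": 0,"rx": 0,"ry": 0,"rz": 0,"claw": 1},
    {"dx": 0.305,"dy": 0.009,"dz": 0,"rx": 0,"ry": 0,"rz": 0,"claw": 1},
    {"dx": 0,"dy": 0,"dz": 0,"rx": 0,"ry": 0,"rz": 0,"claw": 1},
    {"dx": 0,"dy": 0,"dz": 0,"rx": 0,"ry": 0,"rz": 0,"claw": 1},
    {"dx": 0,"dy": 0,"dz": 0.4,"rx": 0,"ry": 0,"rz": 0,"claw": 1},
    {"dx": 0,"dy": 0,"dz": 0.4,"rx": 0,"ry": 0,"rz": 0,"claw": 1},
    {"dx": 0,"dy": 0,"dz": 0.3,"rx": 0,"ry": 0,"rz": 0,"claw": 1},
    {"dx": 0,"dy": 0,"dz": 0.2,"rx": 0,"ry": 0,"rz": 0,"claw": 1},
    {"dx": 0,"dy": 0,"dz": 0.1,"rx": 0,"ry": 0,"rz": 0,"claw": 1}
  ]
}}

```text
time_s: 14.8
ee_pos: [0.5369, 0.181, 0.0668]
eef_rot: [-3.139, 0.001, 1.592]
force: [-0.5, 0.1, 0.0]
grip_width: 0.0007
grip_force: 0.0
```

>>> {"name": "step_arm", "arguments": {
  "plan": [
    {"dx": 0,"dy": 0,"dz": 0,"rx": 0,"ry": 0,"rz": 0,"claw": 1},
    {"dx": 0,"dy": 0,"dz": 0,"rx": 0,"ry": 0,"rz": 0,"claw": 1}
  ]
}}

```text
time_s: 15.0
ee_pos: [0.538, 0.1818, 0.0697]
eef_rot: [3.14, -0.0, 1.593]
force: [0.1, 0.1, 0.6]
grip_width: 0.0008
grip_force: 0.0
```

>>> {"name": "step_arm", "arguments": {
  "plan": [
    {"dx": -0.02,"dy": -0.02,"dz": 0.08,"rx": 0,"ry": 0,"rz": 0,"claw": 1},
    {"dx": 0,"dy": 0,"dz": 0.08,"rx": 0,"ry": 0,"rz": 0,"claw": 1},
    {"dx": 0,"dy": 0,"dz": 0,"rx": 0,"ry": 0,"rz": 0,"claw": 1},
    {"dx": 0,"dy": 0,"dz": 0,"rx": 0,"ry": 0,"rz": 0,"claw": 1}
  ]
}}

```text
time_s: 15.4
ee_pos: [0.5354, 0.1799, 0.0527]
eef_rot: [-3.141, 0.0, 1.593]
force: [1.1, -0.4, 0.1]
grip_width: 0.0005
grip_force: 0.0
```

>>> {"name": "step_arm", "arguments": {
  "plan": [
    {"dx": 0,"dy": 0,"dz": 0.015,"rx": 0,"ry": 0,"rz": 0,"claw": 1},
    {"dx": 0,"dy": 0,"dz": 0.015,"rx": 0,"ry": 0,"rz": 0,"claw": 1},
    {"dx": 0,"dy": 0,"dz": 0,"rx": 0,"ry": 0,"rz": 0,"claw": 1}
  ]
}}

```text
time_s: 15.7
ee_pos: [0.5356, 0.18, 0.05]
eef_rot: [3.141, -0.0, 1.593]
force: [0.3, 0.4, 3.1]
grip_width: 0.0007
grip_force: 1.5
```

>>> {"name": "step_arm", "arguments": {
  "plan": [
    {"dx": 0,"dy": 0,"dz": 0.015,"rx": 0,"ry": 0,"rz": 0,"claw": 1},
    {"dx": 0,"dy": 0,"dz": 0.01,"rx": 0,"ry": 0,"rz": 0,"claw": 1},
    {"dx": 0,"dy": 0,"dz": 0,"rx": 0,"ry": 0,"rz": 0,"claw": 1},
    {"dx": 0,"dy": 0,"dz": 0,"rx": 0,"ry": 0,"rz": 0,"claw": 1}
  ]
}}

```text
time_s: 16.1
ee_pos: [0.5357, 0.18, 0.0481]
eef_rot: [3.141, -0.0, 1.593]
force: [-3.2, -0.6, 10.2]
grip_width: 0.0009
grip_force: 5.2
```

>>> {"name": "step_arm", "arguments": {
  "plan": [
    {"dx": 0,"dy": 0,"dz": 0.005,"rx": 0,"ry": 0,"rz": 0,"claw": 1},
    {"dx": 0,"dy": 0,"dz": 0,"rx": 0,"ry": 0,"rz": 0,"claw": 1},
    {"dx": 0,"dy": 0,"dz": 0,"rx": 0,"ry": 0,"rz": 0,"claw": 1}
  ]
}}

```text
time_s: 16.4
ee_pos: [0.5356, 0.18, 0.0477]
eef_rot: [3.141, -0.0, 1.593]
force: [-4.0, -1.1, 12.7]
grip_width: 0.0002
grip_force: 5.9
```

>>> {"name": "step_arm", "arguments": {
  "plan": [
    {"dx": 0,"dy": 0,"dz": -0.1,"rx": 0,"ry": 0,"rz": 0,"claw": 1},
    {"dx": 0,"dy": 0,"dz": -0.3,"rx": 0,"ry": 0,"rz": 0,"claw": 1},
    {"dx": 0,"dy": 0,"dz": -0.4,"rx": 0,"ry": 0,"rz": 0,"claw": 1},
    {"dx": 0,"dy": 0,"dz": -0.4,"rx": 0,"ry": 0,"rz": 0,"claw": 1},
    {"dx": -0.3,"dy": 0,"dz": -0.3,"rx": 0,"ry": 0,"rz": 0,"claw": 1},
    {"dx": -0.4,"dy": 0,"dz": 0,"rx": 0,"ry": 0,"rz": 0,"claw": 1},
    {"dx": -0.3,"dy": 0,"dz": 0,"rx": 0,"ry": 0,"rz": 0,"claw": 1},
    {"dx": 0,"dy": 0,"dz": 0,"rx": 0,"ry": 0,"rz": 0,"claw": 1},
    {"dx": 0,"dy": 0,"dz": 0,"rx": 0,"ry": 0,"rz": 0,"claw": 1}
  ]
}}

```text
time_s: 17.3
ee_pos: [0.5376, 0.0798, 0.1969]
eef_rot: [-3.142, -0.0, 1.592]
force: [-0.1, 0.6, 0.2]
grip_width: 0.0007
grip_force: 0.0
```

```bash
python3 look.py w6 battery
```

```text
17.3 [0.53756939 0.07976252 0.19688025] [-3.14150362e+00 -1.21071648e-04  1.59166153e+00] [0.08 0.31 1.57 0.   1.26 0.06] 0.0006521087082457238
[[-0.002, -0.959, -0.284, 0.083], [1.0, -0.002, -0.0, -0.0], [0.0, -0.284, 0.959, -0.161], [0.0, 0.0, 0.0, 1.0]]
battery 0.65 [382.   0. 451. 166.] [0.6122 0.1818 0.0894]
```

View pics/w6.png

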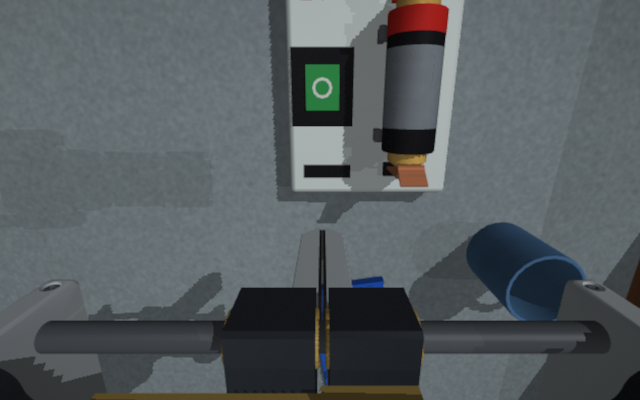

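The battery is still seated at (415,80), the key is free at (322,88), and the arm is clear. I'm handing in.

```bash
python3 -c "
from station import hand_in
print(hand_in())"
```

```text
the job is handed in; nothing more can be done
None
```

The battery is seated level between both clips with its red end at the red clip. I pressed the green key at 10–13 N for about 0.3 s (the dock shows no sign to confirm it registered), then moved the arm clear and handed the job in at about 17 s.

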